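# Clear the jammed grinding-ball feeder and load the jar

## Task

The grinding-ball feeder is jammed: the red ball and a white ball have wedged side by side behind its mouth. Reach in under the clear cover through the mouth and nudge the red ball back over the crest, so that it stays in the gutter at the back; then take the white ball, which rolls out to the end stop, and put it into the steel jar with the other white ball. Leave the vial and the timer where they are.

Things in the scene. Friction and masses are not known exactly. Their poses are not given: they have to be found in the camera images.
- chute: Ball feeder, fixed; foot 222 x 92 mm, white walls 79 mm high from x = 15 to 100 mm and 56 mm from -8 to 15, inner faces y = +-37 mm. Origin on the bench below mid-mouth; x runs up-stream from stop through mouth to back, y left of that, z up. Aluminium floor rises with x at 10 degrees: z = 11 mm at the stop, 28 at the mouth, 35 at the crest.
- mouth (a point): Middle of the mouth, on the floor: chute x = 0, z = 28 mm. The mouth is a gap 53 mm wide (y +-26.5 mm) between two steel posts 8 mm thick centred on x = -4 mm, their tops at z = 57 mm, open above. The tool must lean back (fingers pointing forward and down, about 40 degrees) to reach in under the cover.
- crest (a point): Middle of the crest line across the feeder, on the floor: chute x = 37, z = 35 mm. Behind it a grey gutter floor falls at 10 degrees to the back wall (x = 95 mm, z = 24 mm): a ball whose centre has passed the crest rolls back and stays there, centre about x = 77 mm.
- cover_edge (a point): Middle of the front lower edge of the clear flat cover: chute x = 15, z = 79 mm. The cover is 4 mm thick and spans all the width from here to the back wall, so the balls behind the mouth cannot be reached from above.
- stop (a point): Top middle of the inner face of the end stop: chute x = -97.5, z = 35 mm; stop 5 mm thick, 44 mm wide. From the mouth to here runs the open runout, 52 mm wide, with low steel rails on both sides, tops 5 mm above its floor, 50 mm apart at the mouth narrowing to 30 mm.
- red_ball: Red ball, 36 mm diameter, 0.12 kg; origin at its centre. It starts against a mouth post, on either side, centre about x = 16, y = +-18 mm and 49 mm above the bench in the feeder's frame. It rolls freely; pushed at or below its middle it rolls back with a few N, pushed higher it can bind against the floor.
- white_ball: The jammed white ball, 36 mm diameter, 0.12 kg; origin at its centre. It starts beside the red ball; when the red ball is away and nothing stands in the mouth, it rolls out by itself and stops on the runout against the end stop, centre about x = -78 mm.
- jar: Open steel grinding jar on the bench, loose, 0.9 kg, 50 mm high, 98 mm across the rim, 80 to 84 mm inside, floor 8 mm thick; origin at the centre of its underside, z up.
- jar_ball: White ball, 36 mm diameter, already in the jar; origin at its centre.
- vial: Brown vial with a blue cap standing upright on the bench, loose, 23 mm diameter, 72 mm tall; origin at the centre of its underside. Bystander.
- timer: White bench timer, loose, 58 x 62 x 20 mm; origin at the centre of its underside. Bystander.
Mind the look-alikes: they are no part of the job. Of the things that look like the red_ball, the larger one is meant.

How it is judged:
By the outcome, as a careful person would: the job done as asked, in the order asked, and still so for the second after the job is handed in, with the robot touching nothing.
It also fails if it takes over 45 s, if anything falls off the work surface, if the arm or the gripper's body presses on something with over 40 N, if the wrist force passes 120 N, or if a joint passes its speed limit or range.

## Robot

A 6-joint arm with a two-finger parallel gripper is mounted at the origin on a cart in front of the work surface, level with it; the furniture and walls round the work are solid. World frame = base frame: x ahead of the robot, y to its left, z up, the work surface at z = 0. Lengths are in m, angles in rad, forces in N, time in s.
With the tool pointing down it reaches from about 0.15 to 0.775 m from the base axis. Payload 6.1 kg.
Tool frame: the origin (TCP) lies at the very end of the fingers, on their centre line; the grasp point (between the pads) lies bot.grasp_offset behind it (bot.grasp_offset is the distance from the TCP to the grasp point, in m); z points along the fingers, y is the line along which they close (so a half turn about z gives the same grasp; the last joint's range is limited). The gripper opens to 85 mm and grips with 20 to 120 N. Pads are 22 mm wide; open, the fingers measure 114 mm over their backs; the gripper's body (76 mm by 85 mm) begins 54 mm behind the grasp point. The pads swing forward as they close: fully open they stand 13 mm farther back than shut.
Start: joints at [1.141, 0.126, -0.04, 1.405, 0, 1.571], TCP at [0.219, 0.477, 0.231] pointing down, gripper open.
Joint ranges: [-2.72, 2.72], [-0.95, 1.95], [-1.27, 1.35], [-1.78, 2.02], [-1.46, 1.47], [-3.14, 3.14]. Speed limits (rad/s): [2.39, 2.39, 3.01, 3.14, 3.14, 3.14].

## Interface

Orientations are given as a rotation vector (axis times angle).
In Python, from cell import bot gives the robot as it stands. The module is installed in compiled form; this text tells all that it offers.
- The arm moves only by the tool arm_command, never from a script. Its argument "targets" is a list that holds one entry, the list of rows, each a list of 5 numbers: the closure, from 0 (fully open) to 1 (shut), then the shift along the tool's x, y, z in mm, then the turn about the tool's z in rad. In form: [[[hand, tx, ty, tz, twist], ...]]. A call has 1 to 5 rows; each row shifts and turns the commanded pose from where the row before left it, along the tool's axes as they then stand; what a row does not reach is not made up. A row lasts 1/8 s, in which the tool goes at most 62.5 mm and 10.7 degrees, less where a joint would pass 70% of its speed; a pose out of reach is approached as far as the arm can. A call with a gripper value outside its range is refused whole. The fingers move at their own pace and stop on an object; "grip_force" is the grip in N (left out, the last holds). Time passes only in rows, so rows that do not move let the fingers close. It gives the time, the measured TCP pose, the force, the opening and the grip force at its end, in the units of the state.
- bot.observe(): the state, without advancing time (a new reading comes with each control period).
- bot.capture(name): name is "scene" or "top" or "wrist"; returns a dict with "img" (400x640x3 uint8, blue, green, red), "intrinsics" (3x3 intrinsics, pixels), "distortion" ([k1, k2, p1, p2, k3] as OpenCV has them; the pictures are not rectified), "R" (3x3) and "t" (3): a world point X has camera coordinates R X + t. Camera axes: x right, y down, z forward; pixel columns grow to the right and rows downward; lengths in m; the calibration is good to about 2 mm. A picture is of the moment at which its call begins. There is no depth.
- bot.finish_job(): hands the job in; it is judged then, once.
The state is a dict: "time_s": time; "joints": joint angles; "qd": joint speeds; "joint_efforts": joint torques, N m; "tool_pos": TCP position; "tool_rot": TCP orientation; "wrist_force": force on the tool from outside, world axes, zero at the start; "torque": the same for the moment, N m; "grip_width": opening from 0.0 (shut) to 1.0 (fully open); "grasp_force": force on a finger pad.
Only numpy, scipy, OpenCV 4.12 (cv2) and the standard library are available. Lean on these libraries where they do the work, as an engineer would, in place of code of your own. Each camera call takes 0.05 s, during which the arm holds its last target. There are 200 camera calls.

## Working session

There is one attempt and no reset: what is moved stays moved. The work goes in short steps, Python scripts to look and compute and a tool call to move; the robot and the scene stay as the last step left them, time stands still between calls to the robot, and variables do not carry over. Pictures are saved under pics/ and viewed, at most 10 in all, crops included, and the job is handed in when it is done.

Besides the shell and the picture viewer there is one more tool, called after ">>>" by a JSON object that holds its "op" and its "data". arm_command: Moves the arm, as the interface text tells. Its arguments: {"type":"object","properties":{"targets":{"type":"array","items":{"type":"array","items":{"type":"array","items":{"type":"number"}}}},"grip_force":{"type":"number"}},"required":["targets"]}

```bash
mkdir -p pics; ls; python3 - <<'E'
from cell import bot
import cv2,numpy as np,pickle
d={}
for n in("scene","top","wrist"):
    c=bot.capture(n);d[n]=c;cv2.imwrite(f"pics/{n}0.png",c["img"])
    print(n,np.round(-c["R"].T@c["t"],3),np.round(c["R"][2],2))
pickle.dump(d,open("c0.pkl","wb"))
print(bot.observe(),bot.grasp_offset)
E
```

```text
pics
scene [-0.08  0.26  0.63] [ 0.67 -0.42 -0.61]
top [ 0.451 -0.097  1.026] [ 0.04 -0.03 -1.  ]
wrist [0.146 0.512 0.373] [ 0.29 -0.13 -0.95]
{'time_s': 0.15, 'joints': array([ 1.14099838e+00,  1.26282445e-01, -4.03169097e-02,  1.40542231e+00,
       -2.82213586e-05,  1.57077262e+00]), 'qd': array([-1.82090880e-03, -2.94599325e-03,  2.11552128e-03, -2.98034166e-04,
       -5.83550483e-05,  3.63744776e-04]), 'joint_efforts': array([-1.14701477e-03, -4.36276174e+01,  3.53149581e+01,  1.35246417e-02,
       -5.29144438e-05, -4.02936394e-06]), 'tool_pos': array([0.21864392, 0.47697634, 0.23071291]), 'tool_rot': array([-6.69854257e-01, -3.06910859e+00,  1.88978547e-03]), 'wrist_force': array([ 1.14301938, -0.25843659,  0.30086916]), 'torque': array([-0.02902583,  0.00293591, -0.03043988]), 'grasp_force': 0.0, 'grip_width': 1.0001852077733921} 0.0187
```

View pics/scene0.png

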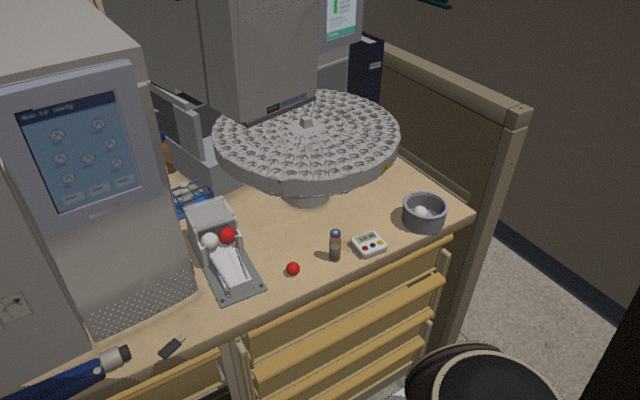

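View pics/top0.png

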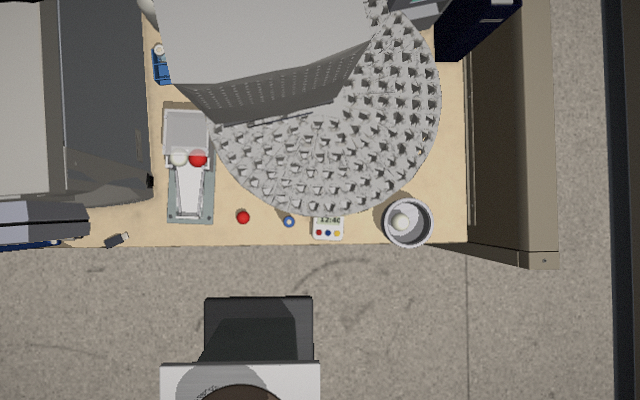

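Scene: the feeder's mouth faces the robot. The red candidates are the ball in the feeder (scene 227,235; top 198,158) and a ball loose on the bench (scene 292,268; top 243,217). The feeder one fits, since it is wedged beside the white ball and looks larger. The jar is at top (408,222), vial at (289,221), timer at (327,228). I'll confirm in an enlarged crop.

```bash
cat > h.py <<'E'
import numpy as np,cv2
def ray(c,uv):
    n=cv2.undistortPoints(np.array([[uv]],float),c["intrinsics"],c["distortion"])[0,0]
    d=c["R"].T@np.array([n[0],n[1],1]);return -c["R"].T@c["t"],d/np.linalg.norm(d)
def plane(c,uv,z):
    o,d=ray(c,uv);return o+d*(z-o[2])/d[2]
def tri(*cu):
    A=np.zeros((3,3));b=np.zeros(3)
    rs=[ray(c,u) for c,u in cu]
    for o,d in rs:
        P=np.eye(3)-np.outer(d,d);A+=P;b+=P@o
    X=np.linalg.solve(A,b)
    return X,[np.linalg.norm((np.eye(3)-np.outer(d,d))@(X-o)) for o,d in rs]
def proj(c,X):
    return cv2.projectPoints(np.array([X],float),cv2.Rodrigues(c["R"])[0],c["t"],c["intrinsics"],c["distortion"])[0][0,0]
def blobs(img,kind):
    h=cv2.cvtColor(img,cv2.COLOR_BGR2HSV)
    if kind=="red": m=((h[...,0]<8)|(h[...,0]>172))&(h[...,1]>170)&(h[...,2]>90)
    if kind=="blue": m=(h[...,0]>100)&(h[...,0]<125)&(h[...,1]>110)&(h[...,2]>70)
    n,l,s,ce=cv2.connectedComponentsWithStats(m.astype(np.uint8))
    return [(np.round(ce[i],1).tolist(),s[i].tolist()) for i in range(1,n) if s[i,4]>25]
E
python3 - <<'E'
import pickle,cv2,numpy as np
from h import *
d=pickle.load(open("c0.pkl","rb"))
for n in d: print(n,"red",blobs(d[n]["img"],"red"))
a=cv2.resize(d["top"]["img"][90:235,150:250],None,fx=4,fy=4,interpolation=cv2.INTER_CUBIC)
b=cv2.resize(d["scene"]["img"][185:330,175:275],None,fx=4,fy=4,interpolation=cv2.INTER_CUBIC)
cv2.imwrite("pics/crop1.png",np.hstack([a,b]))
E
```

```text
scene red [([226.8, 233.7], [219, 227, 17, 15, 179]), ([292.8, 267.9], [287, 262, 12, 13, 115])]
top red [([197.2, 160.5], [189, 156, 18, 11, 155]), ([242.6, 217.3], [237, 212, 12, 12, 117])]
wrist red []
```

View pics/crop1.png

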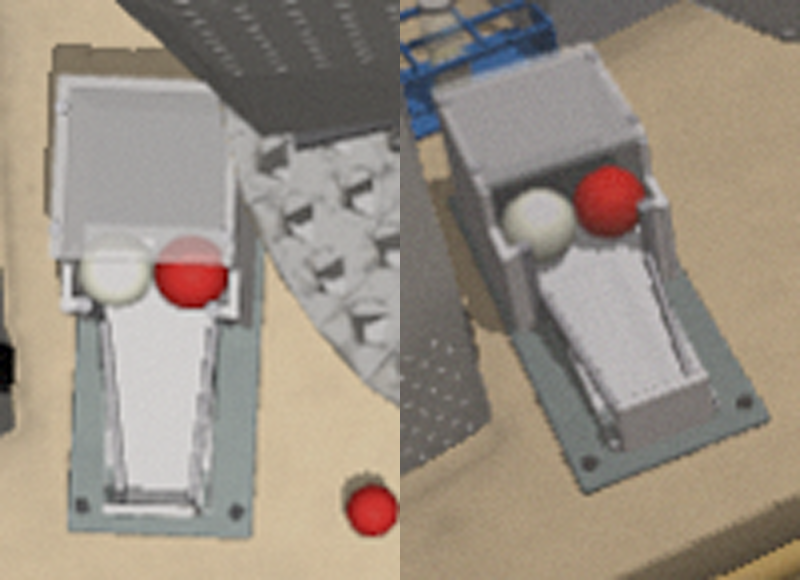

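View pics/wrist0.png

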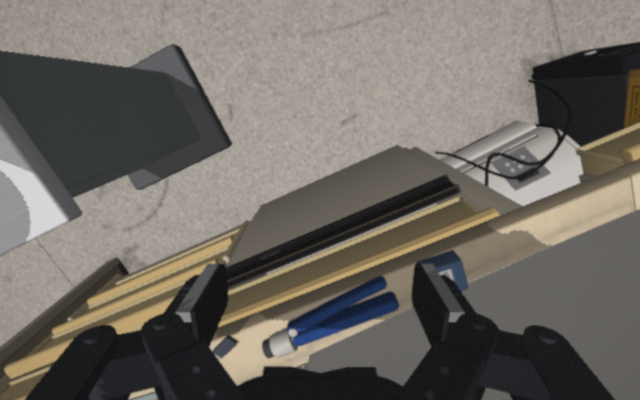

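The crop confirms it: the feeder's red ball (top 198,158; about 18 px across) is larger than the bench one (12 px), and it stands on the right (chute −y) against the right post. White is on the left at top (179,157.5). The wrist view shows only the bench edge.

```bash
python3 - <<'E'
import pickle,cv2,numpy as np
from h import *
np.set_printoptions(precision=4,suppress=True)
d=pickle.load(open("c0.pkl","rb"));T,S=d["top"],d["scene"]
P={"red":((197.8,158),(227.5,235.2)),"white":((179,157.5),(210,240.5)),"fl":((167.2,223.2),(221.2,308)),"fr":((212.5,224.5),(267.5,289.5)),
"stopL":((176.5,218),(230.7,288)),"stopR":((199,218),(251.7,280)),"vialcap":((289,221),(335.5,232)),"small":((242.6,217.3),(292.8,267.9)),"jarball":((401,221.5),(421,212)),"jar":((408,222.5),(424.5,206))}
for k,(a,b) in P.items():
    X,e=tri((T,a),(S,b));print(k,X,np.round(e,4))
for k,h in(("fl",.003),("fr",.003)): print(k,plane(T,P[k][0],h),plane(S,P[k][1],h))
for k in("tl",):
  for u in ((163,101),(208,110)): pass
# jar rim outline
for n in("top","scene"): print(n,blobs(d[n]["img"],"blue"))
# cover/walls: back top corners at z=.079 in top view: crop(55,78),(222,82)
for u in((163.8,109.5),(205.5,110.5),(163,154),(209,155)): print(plane(T,u,.079))
E
```

```text
red [0.5572 0.0709 0.0475] [0.0004 0.0004]
white [0.5583 0.1064 0.0494] [0.0006 0.0006]
fl [0.433  0.1403 0.0013] [0.0008 0.0008]
fr [0.4292 0.0503 0.001 ] [0.0005 0.0005]
stopL [0.443  0.115  0.0302] [0. 0.]
stopR [0.4429 0.0731 0.0271] [0.001 0.001]
vialcap [ 0.4351 -0.1021  0.0689] [0.0001 0.0001]
small [ 0.4427 -0.011   0.0133] [0. 0.]
jarball [ 0.4299 -0.3227  0.0281] [0.001 0.001]
jar [ 0.4292 -0.3319  0.0416] [0.0008 0.0008]
fl [0.4327 0.1392 0.003 ] [0.4321 0.1414 0.003 ]
fr [0.429  0.0496 0.003 ] [0.4279 0.0514 0.003 ]
top [([160.6, 71.0], [152, 49, 20, 36, 323]), ([288.4, 221.1], [284, 216, 10, 11, 55])]
scene [([191.1, 201.2], [175, 186, 38, 34, 254]), ([334.9, 233.3], [331, 230, 9, 7, 30]), ([79.2, 368.9], [53, 359, 47, 19, 316])]
[0.6445 0.1277 0.079 ]
[0.642  0.0507 0.079 ]
[0.5616 0.1292 0.079 ]
[0.559  0.0445 0.079 ]
```

```bash
cat >> h.py <<'E'
from scipy.spatial.transform import Rotation as Ro
def st():
    from cell import bot
    s=bot.observe();return s["tool_pos"],Ro.from_rotvec(s["tool_rot"]).as_matrix(),s
def plan(p,R,goal,twist=0,n=None,hand=1):
    """n rows from (p,R) to goal, in tool axes; prints rows, returns end pose"""
    goal=np.array(goal,float)
    n=n or int(max(np.ceil(np.linalg.norm(goal-p)/.06),np.ceil(abs(twist)/.18),1))
    st=(goal-p)/n;rows=[]
    for i in range(n):
        rows.append([hand]+np.round(R.T@st*1000,1).tolist()+[round(twist/n,3)])
        R=R@Ro.from_rotvec([0,0,twist/n]).as_matrix()
    print(rows);return goal,R
CH=np.array([.5417,.0890,0]);YAW=-.035
CR=Ro.from_euler("z",YAW).as_matrix()
def ch(x,y,z): return CH+CR@np.array([x,y,z])/1000
def inch(X): return CR.T@(np.array(X)-CH)*1000
E
python3 - <<'E'
import pickle
from h import *
np.set_printoptions(precision=3,suppress=True)
d=pickle.load(open("c0.pkl","rb"));T,S=d["top"],d["scene"]
def circ(c,pts,h):
    X=np.array([plane(c,u,h)[:2] for u in pts]);A=np.c_[2*X,np.ones(len(X))]
    s=np.linalg.lstsq(A,(X**2).sum(1),rcond=None)[0];return s[:2],np.sqrt(s[2]+s[:2]@s[:2])
t=[(250,190),(290,209),(330,216),(380,207),(425,165),(440,100),(228,165)]
s=[(212,135),(228,163),(262,178),(300,183),(345,178),(385,160),(400,135)]
for h in(.08,.12,.16,.2): print(h,*circ(T,t,h),*circ(S,s,h))
p,R,_=st()
g,R2=plan(p,R,[.35,0,.40],1.176)
E
```

```text
0.08 [ 0.657 -0.175] 0.2166408676264296 [ 0.799 -0.251] 0.24136164404758678
0.12 [ 0.649 -0.172] 0.20747741891211355 [ 0.735 -0.214] 0.22381932491521783
0.16 [ 0.64  -0.168] 0.19831397019779573 [ 0.672 -0.177] 0.20627700578284655
0.2 [ 0.631 -0.165] 0.18915052148348024 [ 0.608 -0.14 ] 0.18873468665047863
[[1, -35.4, -42.1, -18.8, 0.131], [1, -40.5, -37.2, -18.8, 0.131], [1, -45.0, -31.6, -18.8, 0.131], [1, -48.8, -25.4, -18.8, 0.131], [1, -51.7, -18.8, -18.8, 0.131], [1, -53.7, -12.0, -18.8, 0.131], [1, -54.8, -4.9, -18.8, 0.131], [1, -54.9, 2.3, -18.8, 0.131], [1, -54.2, 9.5, -18.8, 0.131]]
```

>>> {"op": "arm_command", "data": {"targets": [[[1, -35, -42, -19, 0.131], [1, -40, -37, -19, 0.131], [1, -45, -32, -19, 0.131], [1, -49, -25, -19, 0.131], [1, -52, -19, -19, 0.131]]]}}

```text
time_s: 0.78
tool_pos: [0.291, 0.2105, 0.3268]
tool_rot: [1.626, 2.688, 0.0]
wrist_force: [1.6, -0.2, -0.9]
grip_width: -0.001
grasp_force: 0.0
```

>>> {"op": "arm_command", "data": {"targets": [[[1, -54, -12, -19, 0.131], [1, -55, -5, -19, 0.131], [1, -55, 2, -19, 0.131], [1, -54, 9, -19, 0.131], [1, 0, 0, -60, 0]]]}}

```text
time_s: 1.4
tool_pos: [0.3477, -0.0041, 0.4606]
tool_rot: [-2.27, -2.165, 0.008]
wrist_force: [0.9, 0.2, 1.2]
grip_width: -0.003
grasp_force: 0.0
```

>>> {"op": "arm_command", "data": {"targets": [[[1, 0, 0, -60, 0], [1, 0, 0, -60, 0], [1, 0, 0, -60, 0]]]}}

```text
time_s: 1.78
tool_pos: [0.3514, -0.0006, 0.539]
tool_rot: [2.208, 2.126, 0.119]
wrist_force: [-0.6, -0.3, -0.1]
grip_width: -0.0
grasp_force: 0.0
```

>>> {"op": "arm_command", "data": {"targets": [[[1, 0, 0, -60, 0], [1, 0, 0, -60, 0], [1, 0, 0, -60, 0]]]}}

```text
time_s: 2.15
tool_pos: [0.3389, -0.0005, 0.5914]
tool_rot: [2.131, 2.052, 0.264]
wrist_force: [-0.3, -0.8, 0.0]
grip_width: -0.0
grasp_force: 0.0
```

```bash
python3 - <<'E'
from h import *
np.set_printoptions(precision=3,suppress=True)
p,R,s=st();print(p,R[:,2],R[:,0],s["joints"])
E
```

```text
[ 0.339 -0.     0.591] [ 0.244 -0.    -0.97 ] [0.037 0.999 0.009] [-0.001 -0.122  0.575  2.021  0.     1.607]
```

>>> {"op": "arm_command", "data": {"targets": [[[1, 0, 0, -60, 0], [1, 0, 0, -60, 0], [1, 0, 0, -60, 0], [1, 0, 0, -60, 0]]]}}

```text
time_s: 2.65
tool_pos: [0.2975, -0.0005, 0.6573]
tool_rot: [2.025, 1.949, 0.44]
wrist_force: [1.1, 0.4, 0.6]
grip_width: -0.0
grasp_force: 0.0
```

```bash
python3 - <<'E'
from h import *
np.set_printoptions(precision=3,suppress=True)
p,R,s=st();print(p,R[:,2],R[:,0],s["joints"])
E
```

```text
[ 0.298 -0.     0.657] [ 0.416 -0.001 -0.91 ] [0.035 0.999 0.015] [-0.002 -0.216  0.663  2.021  0.     1.607]
```

>>> {"op": "arm_command", "data": {"targets": [[[1, 0, 0, -60, 0], [1, 0, 0, -60, 0], [1, 0, 0, -60, 0], [1, 0, 0, -60, 0], [1, 0, 0, -60, 0]]]}}

```text
time_s: 3.28
tool_pos: [0.2128, -0.0003, 0.7265]
tool_rot: [1.884, 1.814, 0.637]
wrist_force: [-0.7, 0.3, 1.2]
grip_width: -0.001
grasp_force: 0.0
```

```bash
cat > s.py <<'E'
from h import *
np.set_printoptions(precision=3,suppress=True)
p,R,s=st();print(p,"z",R[:,2],"x",R[:,0],s["joints"],"lean",np.degrees(np.arctan2(R[0,2],-R[2,2])),"chute",inch(p))
E
python3 s.py
```

```text
[ 0.213 -0.     0.727] z [ 0.608 -0.001 -0.794] x [0.031 0.999 0.022] [ 0.002 -0.364  0.739  2.02  -0.003  1.61 ] lean 37.434702440672055 chute [-325.572 -100.75   726.535]
```

```bash
python3 - <<'E'
from h import *
p,R,s=st();plan(p,R,ch(-60,-13.5,110),.03)
E
```

```text
[[1, 6.0, -13.7, 54.4, 0.003], [1, 6.0, -13.7, 54.4, 0.003], [1, 6.0, -13.7, 54.4, 0.003], [1, 5.9, -13.7, 54.4, 0.003], [1, 5.9, -13.8, 54.4, 0.003], [1, 5.9, -13.8, 54.4, 0.003], [1, 5.8, -13.8, 54.4, 0.003], [1, 5.8, -13.8, 54.4, 0.003], [1, 5.8, -13.8, 54.4, 0.003], [1, 5.7, -13.8, 54.4, 0.003], [1, 5.7, -13.9, 54.4, 0.003], [1, 5.7, -13.9, 54.4, 0.003]]
```

>>> {"op": "arm_command", "data": {"targets": [[[1, 6, -14, 54, 0], [1, 6, -14, 54, 0], [1, 6, -14, 54, 0], [1, 6, -14, 54, 0]]]}}

```text
time_s: 3.78
tool_pos: [0.3002, 0.0256, 0.5211]
tool_rot: [1.885, 1.816, 0.637]
wrist_force: [1.2, 0.1, 0.4]
grip_width: -0.0
grasp_force: 0.0
```

>>> {"op": "arm_command", "data": {"targets": [[[1, 6, -14, 54, 0], [1, 6, -14, 54, 0], [1, 6, -14, 54, 0], [1, 6, -14, 54, 0]]]}}

```text
time_s: 4.28
tool_pos: [0.3874, 0.0513, 0.316]
tool_rot: [1.885, 1.815, 0.636]
wrist_force: [0.1, 0.5, -0.0]
grip_width: 0.0
grasp_force: 0.0
```

>>> {"op": "arm_command", "data": {"targets": [[[1, 6, -14, 54, 0], [1, 6, -14, 54, 0], [1, 6, -14, 54, 0]]]}}

```text
time_s: 4.65
tool_pos: [0.4528, 0.0707, 0.1624]
tool_rot: [1.885, 1.815, 0.637]
wrist_force: [2.2, -0.6, 0.5]
grip_width: -0.001
grasp_force: 0.0
```

```bash
python3 s.py; python3 - <<'E'
from h import *
from cell import bot
import pickle
c=bot.capture("wrist");pickle.dump(c,open("w1.pkl","wb"))
cv2.imwrite("pics/w1.png",c["img"]);print(blobs(c["img"],"red"))
E
```

```text
[0.453 0.071 0.162] z [ 0.607 -0.001 -0.795] x [0.03  0.999 0.022] [ 0.254 -0.499 -0.879  0.554 -0.153  1.812] lean 37.35475515878426 chute [-88.224 -21.388 162.395]
[([586.3, 95.6], [581, 82, 12, 28, 179]), ([334.3, 182.6], [317, 166, 34, 35, 890]), ([213.9, 286.5], [201, 276, 27, 23, 490])]
```

View pics/w1.png

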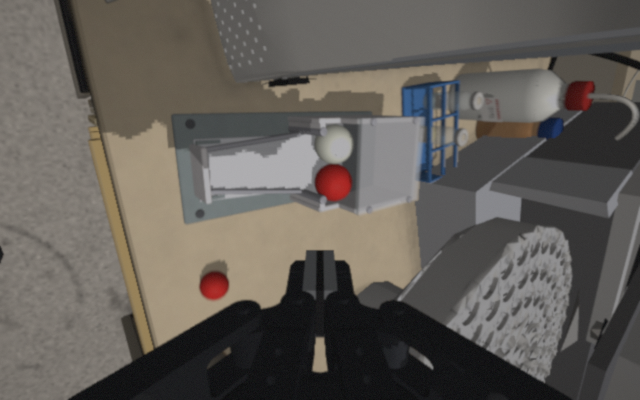

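The wrist view has image-right pointing upstream: red ball at (333,182), white at (334,144), foot front corners at (174,115) and (190,221), shut fingertips at (320,250).

```bash
python3 - <<'E'
import pickle
from h import *
np.set_printoptions(precision=4,suppress=True)
d=pickle.load(open("c0.pkl","rb"));T,S=d["top"],d["scene"];W=pickle.load(open("w1.pkl","rb"))
P={"red":((197.8,158),(227.5,235.2),(333.3,182.6)),"white":((179,157.5),(210,240.5),(334,144.5)),"fl":((167.2,223.2),(221.2,308),(174,115)),"fr":((212.5,224.5),(267.5,289.5),(190,221))}
for k,(a,b,w) in P.items():
    X,e=tri((T,a),(S,b),(W,w));print(k,X,np.array(e),inch(X))
    X,e=tri((T,a),(W,w));print("  TW",X,np.array(e),inch(X))
o,dd=ray(W,(320,250));print(-W["R"].T@W["t"])
p,R,s=st();print("tip px",proj(W,p))
E
```

```text
red [0.5576 0.0714 0.0469] [0.0009 0.0005 0.0011] [ 16.4666 -17.0276  46.9449]
  TW [0.5577 0.0715 0.0462] [0.0009 0.0009] [ 16.6088 -16.8836  46.1642]
white [0.5586 0.1071 0.0486] [0.0011 0.0008 0.0014] [16.2569 18.7265 48.623 ]
  TW [0.5589 0.1074 0.047 ] [0.0011 0.0011] [16.5663 18.9802 47.0176]
fl [0.4344 0.1409 0.0008] [0.0021 0.0003 0.0023] [-109.0693   48.0824    0.7547]
  TW [0.4342 0.1406 0.0036] [0.0022 0.0022] [-109.2323   47.7948    3.6394]
fr [ 0.4317  0.0509 -0.0009] [0.0029 0.0011 0.0038] [-108.5665  -41.8869   -0.9309]
  TW [0.4319 0.0515 0.0003] [0.0033 0.0033] [-108.4374  -41.2972    0.3218]
[0.3701 0.153  0.277 ]
tip px [304.2729 264.6297]
```

```bash
sed -i 's/^CH=.*/CH=np.array([.5420,.0899,0]);YAW=-.045/' h.py; python3 - <<'E'
from h import *
from cell import bot
import pickle
np.set_printoptions(precision=4,suppress=True)
d=pickle.load(open("c0.pkl","rb"));T,S=d["top"],d["scene"]
p,R,s=st();W=bot.capture("wrist");print(p,inch(p),s["qd"])
print("cam in tool",R.T@(-W["R"].T@W["t"]-p),"tip px",proj(W,p),W["intrinsics"][0])
b=blobs(W["img"],"red");print(b[1:])
r=[x for x in b if x[1][4]>700][0]
u=(r[1][0]+r[1][2]/2-.5,r[1][1]+r[1][3]/2-.5)
X,e=tri((T,(197.8,158)),(S,(227.5,235.2)),(W,u));print(u,X,e,inch(X))
g,_=plan(p,R,ch(-45,-13.5,84));plan(g,R,ch(-15,-13.5,40))
E
```

```text
[0.4504 0.0703 0.1535] [-90.6696 -23.7048 153.5289] [-0.0037 -0.0481  0.0355  0.2383 -0.0005 -0.0026]
cam in tool [ 0.0823  0.0008 -0.1414] tip px [318.4003 269.0709] [323.7541   0.     319.5011]
[([344.4, 184.3], [327, 167, 35, 36, 940]), ([221.0, 290.1], [208, 279, 27, 24, 521])]
(344.0, 184.5) [0.5574 0.0711 0.0478] [np.float64(0.0007135521676728328), np.float64(0.0002158117687523969), np.float64(0.0007165467192406012)] [ 16.2378 -18.1056  47.7663]
[[1, 4.1, -2.5, 41.6, 0.0], [1, 4.1, -2.5, 41.6, 0.0]]
[[1, -1.3, -2.3, 53.2, 0.0]]
```

>>> {"op": "arm_command", "data": {"targets": [[[1, 4, -2.5, 41, 0], [1, 4, -2.5, 41, 0], [1, 0, 0, 0, 0], [1, 0, 0, 0, 0]]]}}

```text
time_s: 5.25
tool_pos: [0.4988, 0.0787, 0.0973]
tool_rot: [1.885, 1.815, 0.636]
wrist_force: [0.2, -0.3, -0.2]
grip_width: -0.001
grasp_force: 0.0
```

```bash
python3 s.py; python3 - <<'E'
from h import *
p,R,s=st();print(s["qd"].round(3))
g=p
for q in((-15,-13.5,40),(12,-13.5,44.5)): g,_=plan(g,R,ch(*q))
E
```

```text
[0.499 0.079 0.097] z [ 0.607 -0.001 -0.795] x [0.031 0.999 0.022] [ 0.242 -0.334 -0.946  0.321 -0.147  1.803] lean 37.34806759876462 chute [-42.603 -13.147  97.292]
[ 0.001 -0.018  0.004 -0.008  0.002 -0.   ]
[[1, -1.0, -6.4, 31.1, 0.0], [1, -1.0, -6.4, 31.1, 0.0]]
[[1, -0.3, 24.2, 12.8, 0.0]]
```

>>> {"op": "arm_command", "data": {"targets": [[[1, -1, -6, 30, 0], [1, -1, -6, 30, 0], [1, 0, 0, 0, 0], [1, 0, 0, 0, 0]]]}}

```text
time_s: 5.75
tool_pos: [0.5257, 0.0772, 0.0424]
tool_rot: [1.885, 1.814, 0.637]
wrist_force: [-1.0, 0.7, 0.7]
grip_width: 0.001
grasp_force: 0.0
```

```bash
python3 s.py; python3 - <<'E'
from h import *
from cell import bot
p,R,s=st();print(s["qd"].round(3))
g=p
for q in((-12,-13.5,39),(12,-13.5,44)): g,_=plan(g,R,ch(*q))
c=bot.capture("wrist");cv2.imwrite("pics/w2.png",c["img"])
c=bot.capture("scene");cv2.imwrite("pics/w2b.png",np.vstack([cv2.resize(c["img"][185:325,165:305],(560,560),interpolation=cv2.INTER_CUBIC)]))
E
```

```text
[0.526 0.077 0.042] z [ 0.607 -0.001 -0.795] x [0.031 0.999 0.022] [ 0.22  -0.199 -0.999  0.13  -0.134  1.785] lean 37.382408926441634 chute [-15.692 -13.452  42.365]
[ 0.004 -0.008  0.004 -0.008  0.001 -0.001]
[[1, -0.2, 0.9, 4.9, 0.0]]
[[1, -0.2, 22.1, 10.6, 0.0]]
```

View pics/w2.png

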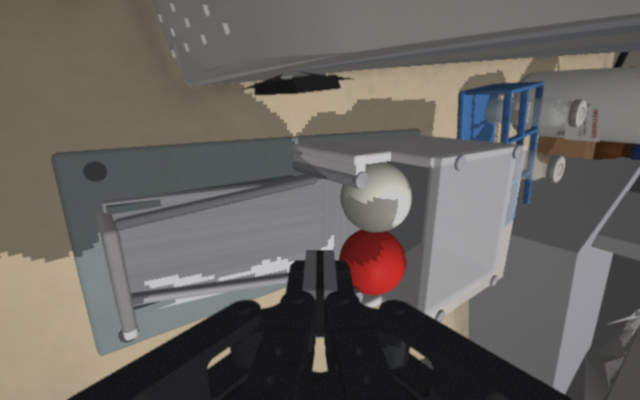

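The fingertips (320,250) stand in the mouth just before the red ball (373,262) and clear of the white (377,197). Now I'll push.

>>> {"op": "arm_command", "data": {"targets": [[[1, 0, 1, 4.5, 0], [1, 0, 8, 4, 0], [1, 0, 8, 4, 0], [1, 0, 8, 4, 0], [1, 0, 0, 0, 0]]]}}

```text
time_s: 6.48
tool_pos: [0.5561, 0.0759, 0.0425]
tool_rot: [1.886, 1.815, 0.635]
wrist_force: [-0.7, -0.4, -0.3]
grip_width: 0.001
grasp_force: 0.5
```

```bash
python3 s.py; python3 - <<'E'
from h import *
from cell import bot
c=bot.capture("wrist");cv2.imwrite("pics/w3.png",c["img"]);print(blobs(c["img"],"red"))
E
```

```text
[0.556 0.076 0.043] z [ 0.606 -0.002 -0.796] x [0.031 0.999 0.022] [ 0.2   -0.135 -0.949  0.116 -0.122  1.769] lean 37.28659934798631 chute [ 14.726 -13.365  42.548]
[([368.6, 263.0], [358, 235, 20, 57, 785])]
```

View pics/w3.png

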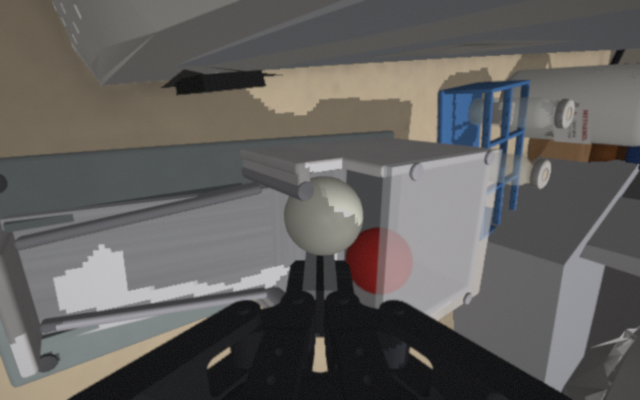

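The red ball is now behind the cover edge at about (379,260). The white ball (323,216) leans on the fingers in the mouth. I'll measure where red stands.

```bash
python3 - <<'E'
from h import *
from cell import bot
W=bot.capture("wrist");T=bot.capture("top")
h=cv2.cvtColor(W["img"],cv2.COLOR_BGR2HSV)
for n,c,lo in(("W",W,90),("T",T,60)):
    h=cv2.cvtColor(c["img"],cv2.COLOR_BGR2HSV)
    m=(((h[...,0]<10)|(h[...,0]>168))&(h[...,1]>lo)&(h[...,2]>60)).astype(np.uint8)
    k,l,s,ce=cv2.connectedComponentsWithStats(m)
    for i in range(1,k):
        if s[i,4]>60:
            x,y,w,hh,a=s[i];u=(x+w/2-.5,y+hh/2-.5);print(n,s[i],[inch(plane(c,u,z)).round(1) for z in(.045,.053)])
E
```

```text
W [ 356  224   26   61 1129] [array([ 46.1, -13.8,  45. ]), array([37.7, -8.1, 53. ])]
T [236 211  14  13 137] [array([ -93.8, -107.8,   45. ]), array([ -93.7, -108.4,   53. ])]
```

```bash
python3 - <<'E'
from h import *
from cell import bot
W=bot.capture("wrist");h=cv2.cvtColor(W["img"],cv2.COLOR_BGR2HSV).astype(int);b=W["img"].astype(int)
m=((b[...,2]-b[...,1]>35)&(b[...,2]-b[...,0]>35)).astype(np.uint8)
k,l,s,ce=cv2.connectedComponentsWithStats(m)
for i in range(1,k):
    if s[i,4]>300:
        print(s[i],ce[i])
for u in((378,260),(382,260)):print([inch(plane(W,u,z)).round(1) for z in(.045,.050,.053)])
for x,z in((16,49),(41,53),(55,50),(77,45)):print(x,proj(W,ch(x,-16,z)))
E
```

```text
[array([ 53.1, -19.8,  45. ]), array([ 47.5, -16. ,  50. ]), array([ 44.1, -13.7,  53. ])]
[array([ 56.5, -20.9,  45. ]), array([ 50.7, -17. ,  50. ]), array([ 47.3, -14.7,  53. ])]
16 [331.45189892 277.52372604]
41 [373.59977747 265.63231513]
55 [387.38957901 256.1501255 ]
77 [405.68934464 243.12656988]
```

```bash
python3 - <<'E'
from h import *
from cell import bot
def f(img,n):
    a=cv2.cvtColor(img,cv2.COLOR_BGR2LAB)[...,1].astype(int)-128
    k,l,s,ce=cv2.connectedComponentsWithStats((a>12).astype(np.uint8))
    for i in range(1,k):
        if s[i,4]>100: print(n,s[i],ce[i].round(1))
f(cv2.imread("pics/w3.png"),"w3")
for _ in range(2):
    W=bot.capture("wrist");f(W["img"],"now")
S=bot.capture("scene");f(S["img"],"scene")
E
```

```text
w3 [ 346  228   34   66 1650] [365.  259.6]
w3 [391 261  15  25 145] [398.  272.9]
scene [286 262  14  14 152] [292.6 268.2]
```

```bash
python3 - <<'E'
from h import *
from cell import bot
W=bot.capture("wrist");S=bot.capture("scene")
a=cv2.resize(W["img"][150:350,220:500],(560,400));b=cv2.resize(S["img"][180:300,165:249],None,fx=400/120,fy=400/120)[:400,:240]
b=cv2.resize(b,(240,400));cv2.imwrite("pics/c4.png",np.hstack([a,b]))
E
```

```text
(no output)
```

View pics/c4.png

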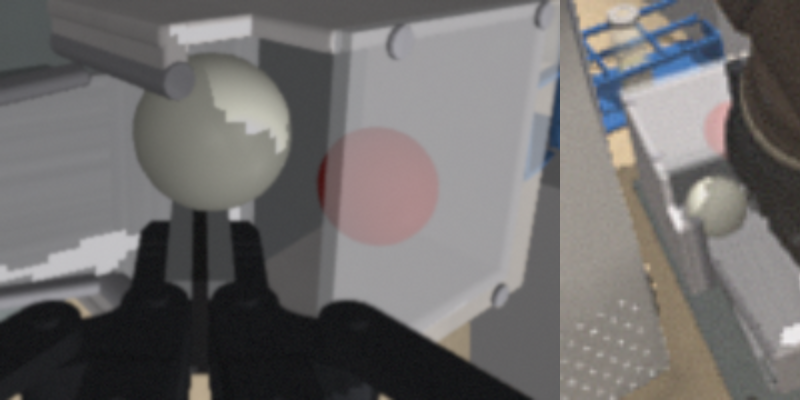

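The red ball now shows through the cover at px (410,243), which projects to chute x ≈ 77, so it is at rest in the gutter. I'll withdraw along the tool axis.

>>> {"op": "arm_command", "data": {"targets": [[[1, 0, 0, -30, 0], [1, 0, 0, -50, 0], [1, 0, 0, -50, 0], [0, 0, 0, -30, 0], [0, 0, 0, 0, 0]]]}}

```text
time_s: 7.55
tool_pos: [0.4586, 0.077, 0.1724]
tool_rot: [1.883, 1.814, 0.641]
wrist_force: [1.2, 0.1, -0.0]
grip_width: 0.42
grasp_force: 0.0
```

>>> {"op": "arm_command", "data": {"targets": [[[0, 0, 0, 0, 0], [0, 0, 0, 0, 0], [0, 0, 0, 0, 0], [0, 0, 0, 0, 0]]]}}

```text
time_s: 8.05
tool_pos: [0.4581, 0.0761, 0.1687]
tool_rot: [1.887, 1.817, 0.633]
wrist_force: [0.1, 0.4, 0.5]
grip_width: 1.002
grasp_force: 0.0
```

```bash
python3 s.py; python3 - <<'E'
from h import *
from cell import bot
import pickle
d={n:bot.capture(n) for n in("wrist","top","scene")};pickle.dump(d,open("c5.pkl","wb"))
W=d["wrist"];cv2.imwrite("pics/w5.png",np.vstack([cv2.resize(W["img"],(480,300)),np.hstack([cv2.resize(d[n]["img"][y:y+150,x:x+120],(240,300)) for n,x,y in(("top",140,90),("scene",165,180))])]))
E
```

```text
[0.458 0.076 0.169] z [ 0.604 -0.001 -0.797] x [0.031 0.999 0.022] [ 0.267 -0.483 -0.856  0.567 -0.162  1.823] lean 37.16409905401484 chute [-83.21  -17.568 168.669]
```

View pics/w5.png

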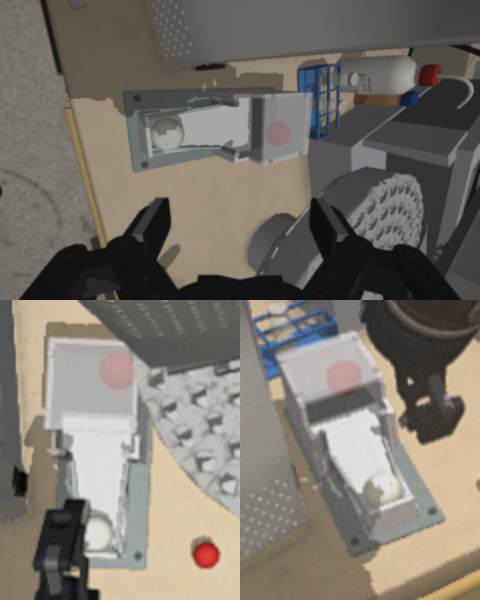

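The white ball rests at the stop (wrist 225,176; scene 236,273.5), and the red ball is in the gutter in both fixed views. Next I'll turn the tool so that it closes across the runout.

>>> {"op": "arm_command", "data": {"targets": [[[0.35, 0, 0, 0, -0.175], [0.35, 0, 0, 0, -0.175], [0.35, 0, 0, 0, -0.175], [0.35, 0, 0, 0, -0.175], [0.35, 0, 0, 0, -0.175]]]}}

```text
time_s: 8.82
tool_pos: [0.4581, 0.0762, 0.1695]
tool_rot: [0.896, 2.352, 0.301]
wrist_force: [-0.6, -0.7, 0.4]
grip_width: 0.651
grasp_force: 0.0
```

>>> {"op": "arm_command", "data": {"targets": [[[0.35, 0, 0, 0, -0.175], [0.35, 0, 0, 0, -0.175], [0.35, 0, 0, 0, -0.175], [0.35, 0, 0, 0, -0.175], [0.35, 0, 0, 0, 0]]]}}

```text
time_s: 9.45
tool_pos: [0.4582, 0.0762, 0.1695]
tool_rot: [0.045, 2.491, 0.013]
wrist_force: [-0.6, -0.1, -0.8]
grip_width: 0.652
grasp_force: 0.0
```

```bash
python3 s.py; python3 - <<'E'
from h import *
from cell import bot
import pickle
np.set_printoptions(precision=4,suppress=True)
d=pickle.load(open("c5.pkl","rb"))
X,e=tri((d["wrist"],(225.5,176)),(d["scene"],(236,273.5)));print(inch(X),e)
for n in("wrist","scene","top"): print(n,proj(d[n],ch(-78,0,32.5)))
p,R,s=st();print("ty",R[:,1],s["grip_width"],s["qd"].round(3))
# jar: rim circle from top+scene
c=pickle.load(open("c0.pkl","rb"))
for n,box in(("top",(375,190,440,255)),("scene",(395,185,455,240))):
    x0,y0,x1,y1=box;h=cv2.cvtColor(c[n]["img"][y0:y1,x0:x1],cv2.COLOR_BGR2HSV)
    m=((h[...,1]<50)).astype(np.uint8)
    k,l,st_,ce=cv2.connectedComponentsWithStats(m);i=1+np.argmax(st_[1:,4]);x,y,w,hh,a=st_[i];print(n,x+x0,y+y0,w,hh,a)
    if n=="top":
        for z in(.05,):print("jar",plane(c[n],(x+x0+w/2-.5,y+y0+hh/2-.5),z))
for r in((400,212),(448,212)): print(plane(c["scene"],r,.05))
E
```

```text
[0.458 0.076 0.17 ] z [ 0.605 -0.001 -0.796] x [-0.796  0.035 -0.605] [ 0.267 -0.485 -0.856  0.567 -0.162  0.25 ] lean 37.24721745354547 chute [-83.146 -17.477 169.51 ]
[-75.87     2.8505  34.2594] [np.float64(0.0020831035928593074), np.float64(0.0020831035928593478)]
wrist [222.8215 181.9738]
scene [236.9625 274.9117]
top [187.4346 206.9247]
ty [0.0288 0.9994 0.0205] 0.6520191353482332 [-0.001  0.001 -0.     0.     0.     0.062]
top 375 197 65 58 2746
jar [ 0.4232 -0.3285  0.05  ]
scene 401 191 48 44 1694
[ 0.4341 -0.2646  0.05  ]
[ 0.381  -0.3514  0.05  ]
```

```bash
python3 - <<'E'
from h import *
p,R,s=st();plan(p,R,ch(-110,0.5,82),hand=.35,n=2)
E
```

```text
[[0.35, 37.2, 8.3, 26.9, 0.0], [0.35, 37.2, 8.3, 26.9, 0.0]]
```

>>> {"op": "arm_command", "data": {"targets": [[[0.35, 37, 8.3, 27, 0], [0.35, 37, 8.3, 27, 0], [0.35, 0, 0, 0, 0], [0.35, 0, 0, 0, 0]]]}}

```text
time_s: 9.95
tool_pos: [0.4339, 0.0956, 0.0844]
tool_rot: [0.044, 2.489, 0.014]
wrist_force: [1.0, 0.5, 0.8]
grip_width: 0.646
grasp_force: 0.0
```

```bash
python3 s.py; python3 - <<'E'
from h import *
from cell import bot
import pickle
W=bot.capture("wrist");S=bot.capture("scene");pickle.dump((W,S),open("c6.pkl","wb"))
print(proj(W,ch(-78,0,32.5)),proj(S,ch(-78,0,32.5)))
cv2.imwrite("pics/w6.png",np.vstack([W["img"][:,60:580],cv2.resize(S["img"][250:300,185:315],(520,200),interpolation=cv2.INTER_CUBIC)]))
E
```

```text
[0.434 0.096 0.084] z [ 0.607 -0.001 -0.794] x [-0.794  0.035 -0.607] [ 0.36  -0.46  -1.038  0.372 -0.216  0.326] lean 37.39942842943498 chute [-108.231    0.818   84.367]
[314.1251303  210.84187547] [236.96254304 274.91173557]
```

View pics/w6.png

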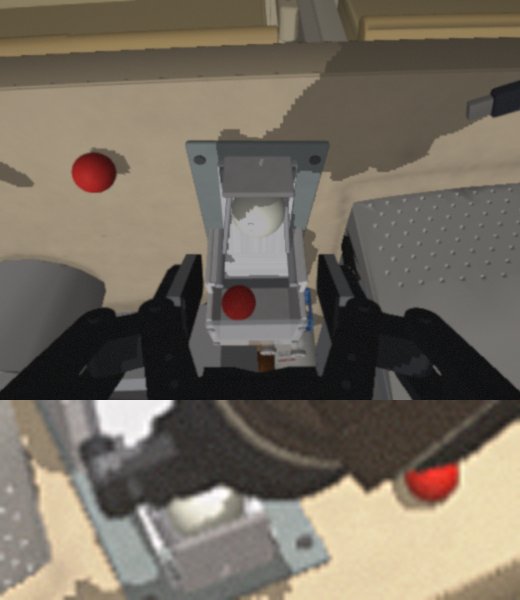

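Wrist view: white ball at (317,212), centred between the fingers (about 319), and the red ball sits in the gutter at (298,303). I'll advance to grasp.

```bash
python3 - <<'E'
from h import *
p,R,s=st();print(p,inch(p),s["qd"].round(3));plan(p,R,ch(-68.8,1.5,27.4),hand=.35,n=3)
E
```

```text
[0.43454771 0.0955806  0.0852505 ] [-107.59905498    0.84112375   85.25050152] [-0.001 -0.002 -0.006 -0.002  0.    -0.004]
[[0.35, 1.5, -0.4, 23.2, 0.0], [0.35, 1.5, -0.4, 23.2, 0.0], [0.35, 1.5, -0.4, 23.2, 0.0]]
```

>>> {"op": "arm_command", "data": {"targets": [[[0.35, 1.5, -0.4, 23, 0], [0.35, 1.5, -0.4, 23, 0], [0.35, 1.5, -0.4, 23, 0], [0.35, 0, 0, 0, 0], [0.35, 0, 0, 0, 0]]]}}

```text
time_s: 10.68
tool_pos: [0.4713, 0.0941, 0.0258]
tool_rot: [0.043, 2.49, 0.013]
wrist_force: [-0.4, 0.3, 0.6]
grip_width: 0.65
grasp_force: 0.0
```

```bash
python3 s.py
```

```text
[0.471 0.094 0.026] z [ 0.606 -0.001 -0.795] x [-0.795  0.034 -0.606] [ 0.313 -0.282 -1.095  0.131 -0.189  0.286] lean 37.31960775793798 chute [-70.803   0.991  25.807]
```

>>> {"op": "arm_command", "data": {"targets": [[[1, -1.5, 0, 0, 0], [1, 0, 0, 0, 0], [1, 0, 0, 0, 0], [1, 0, 0, 0, 0], [1, 0, 0, 0, 0]]], "grip_force": 45}}

```text
time_s: 11.3
tool_pos: [0.4729, 0.0944, 0.0271]
tool_rot: [0.042, 2.488, 0.014]
wrist_force: [-2.4, -0.9, 6.7]
grip_width: 0.391
grasp_force: 44.5
```

>>> {"op": "arm_command", "data": {"targets": [[[1, -4, 0, -8, 0], [1, -5, 0, -12, 0], [1, 0, 0, -20, 0], [1, 0, 0, -30, 0], [1, 0, 0, 0, 0]]]}}

```text
time_s: 11.92
tool_pos: [0.4367, 0.0943, 0.0884]
tool_rot: [0.041, 2.488, 0.015]
wrist_force: [0.2, -1.2, -0.9]
grip_width: 0.389
grasp_force: 47.0
```

```bash
python3 s.py;python3 - <<'E'
from h import *
from cell import bot
W=bot.capture("wrist");S=bot.capture("scene")
a=cv2.resize(W["img"][180:400,150:490],(600,388));b=cv2.resize(S["img"][210:310,185:335],(300,200),interpolation=cv2.INTER_CUBIC)
c=np.zeros((200,600,3),np.uint8);c[:,:300]=b;cv2.imwrite("pics/w7.png",np.vstack([a,c]))
E
```

```text
[0.437 0.094 0.088] z [ 0.608  0.    -0.794] x [-0.794  0.033 -0.607] [ 0.351 -0.46  -1.029  0.378 -0.21   0.316] lean 37.42167737701485 chute [-105.4     -0.367   88.361]
```

View pics/w7.png

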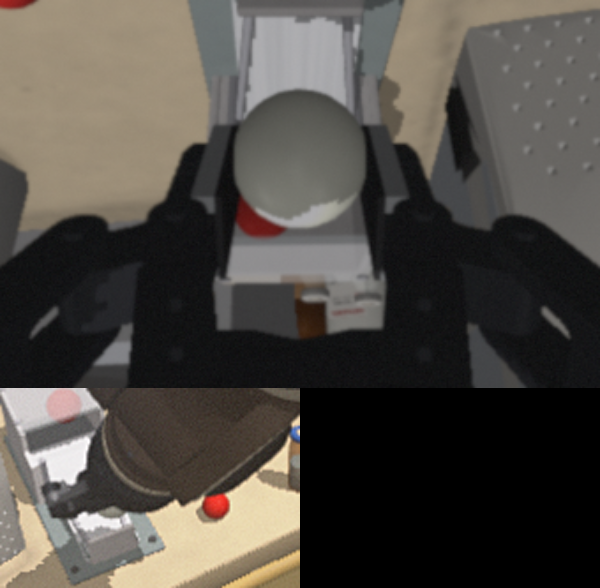

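The white ball is held (wrist px 320,269) and red is still in the gutter. Measuring the jar rim and the ball in it numerically.

```bash
python3 - <<'E'
from h import *
from cell import bot
import pickle
np.set_printoptions(precision=4,suppress=True)
c=pickle.load(open("c0.pkl","rb"));T=c["top"];x0,y0,f=375,190,6
g=cv2.GaussianBlur(cv2.resize(cv2.cvtColor(T["img"][y0:y0+65,x0:x0+65],cv2.COLOR_BGR2GRAY),None,fx=f,fy=f,interpolation=cv2.INTER_CUBIC),(0,0),3)
for lo,hi,z,dist in((21,28,.05,400),(7.5,11.5,.026,400)):
    C=cv2.HoughCircles(g,cv2.HOUGH_GRADIENT,1,dist,param1=80,param2=12,minRadius=int(lo*f),maxRadius=int(hi*f))
    for u,v,r in C[0][:2]:
        q=((u+.5)/f+x0-.5,(v+.5)/f+y0-.5);print(q,r/f,plane(T,q,z))
p,R,s=st();print(s["grip_width"],s["grasp_force"])
g1,_=plan(p,R,[.36,.06,.22],hand=1);g2,_=plan(g1,R,[.36,-.33,.22],hand=1)
E
```

```text
(np.float32(409.0), np.float32(223.0)) 21.449999 [ 0.4279 -0.3324  0.05  ]
(np.float32(397.0), np.float32(218.5)) 9.466666 [ 0.4365 -0.3146  0.026 ]
0.3918151967716887 47.031750082969666
[[1, -7.0, -11.1, -50.9, 0.0], [1, -7.0, -11.1, -50.9, 0.0], [1, -7.0, -11.1, -50.9, 0.0]]
[[1, -1.9, -55.7, 0.0, 0.0], [1, -1.9, -55.7, 0.0, 0.0], [1, -1.9, -55.7, 0.0, 0.0], [1, -1.9, -55.7, 0.0, 0.0], [1, -1.9, -55.7, 0.0, 0.0], [1, -1.9, -55.7, 0.0, 0.0], [1, -1.9, -55.7, 0.0, 0.0]]
```

>>> {"op": "arm_command", "data": {"targets": [[[1, -7, -11, -50, 0], [1, -7, -11, -50, 0], [1, -7, -11, -50, 0], [1, -2, -40, 0, 0], [1, -2, -55, 0, 0]]]}}

```text
time_s: 12.65
tool_pos: [0.3631, -0.018, 0.2179]
tool_rot: [0.036, 2.494, 0.014]
wrist_force: [0.9, -1.3, -1.3]
grip_width: 0.387
grasp_force: 47.2
```

>>> {"op": "arm_command", "data": {"targets": [[[1, -2, -55, 0, 0], [1, -2, -55, 0, 0], [1, -2, -55, 0, 0], [1, -2, -55, 0, 0], [1, -2, -55, 0, 0]]]}}

```text
time_s: 13.28
tool_pos: [0.3637, -0.2746, 0.2161]
tool_rot: [0.044, 2.502, 0.013]
wrist_force: [0.8, 0.4, -0.9]
grip_width: 0.391
grasp_force: 47.1
```

>>> {"op": "arm_command", "data": {"targets": [[[1, 0, -30, 0, 0], [1, 0, 0, 0, 0], [1, 0, 0, 0, 0]]]}}

```text
time_s: 13.65
tool_pos: [0.3635, -0.3013, 0.2155]
tool_rot: [0.043, 2.503, 0.015]
wrist_force: [-0.3, -0.2, -1.3]
grip_width: 0.394
grasp_force: 47.1
```

```bash
python3 s.py;python3 - <<'E'
from h import *
from cell import bot
p,R,s=st();print(s["grip_width"],s["grasp_force"])
plan(p,R,[.4,-.346,.115],hand=1);plan(p,R,[.429,-.346,.06],hand=1)
W=bot.capture("wrist");cv2.imwrite("pics/w8.png",W["img"])
o,d=ray(W,(320,269.5))
g=cv2.GaussianBlur(cv2.cvtColor(W["img"][220:330,250:390],cv2.COLOR_BGR2GRAY),(0,0),1)
C=cv2.HoughCircles(g,cv2.HOUGH_GRADIENT,1,200,param1=60,param2=12,minRadius=25,maxRadius=48);print(C+[[[250,220,0]]])
u=C[0,0,:2]+[250,220];r=C[0,0,2];o,d=ray(W,u);X=o+d*(324*.018/r)
print("ball in tool",R.T@(X-p))
E
```

```text
[ 0.363 -0.301  0.215] z [ 0.596  0.001 -0.803] x [-0.802  0.034 -0.596] [-1.015 -0.292 -0.602  0.889  0.532 -0.879] lean 36.591322313724554 chute [-160.759 -398.849  215.48 ]
0.3937334188605435 47.05749213695526
[[1, 14.5, -22.9, 51.2, 0.0], [1, 14.5, -22.9, 51.2, 0.0]]
[[1, 12.8, -15.4, 54.6, 0.0], [1, 12.8, -15.4, 54.6, 0.0], [1, 12.8, -15.4, 54.6, 0.0]]
[[[319.5 273.5  43. ]]]
ball in tool [ 0.01086944  0.0011037  -0.02495323]
```

```bash
python3 - <<'E'
from h import *
from cell import bot
np.set_printoptions(precision=4,suppress=True)
p,R,s=st();W=bot.capture("wrist");o,d=ray(W,(320,270))
for D in(.14,.147,.155,.163):print(D,R.T@(o+d*D-p))
a=W["img"][270,270:370].astype(int).mean(1);print(a.astype(int).tolist())
b=W["img"][220:330,320].astype(int).mean(1);print(b.astype(int).tolist())
E
```

```text
0.14 [ 0.0098  0.0013 -0.0205]
0.147 [ 0.0063  0.0013 -0.0144]
0.155 [ 0.0023  0.0014 -0.0075]
0.163 [-0.0018  0.0014 -0.0006]
[62, 62, 62, 62, 62, 58, 43, 25, 21, 17, 20, 28, 55, 92, 103, 105, 106, 109, 110, 111, 112, 112, 113, 114, 114, 115, 114, 114, 114, 115, 116, 115, 116, 119, 117, 117, 117, 118, 117, 118, 116, 117, 118, 119, 118, 119, 120, 121, 120, 121, 120, 119, 120, 119, 120, 119, 118, 117, 117, 117, 117, 117, 115, 116, 113, 114, 114, 114, 115, 114, 113, 112, 111, 111, 111, 110, 108, 108, 107, 106, 106, 103, 103, 101, 98, 96, 86, 54, 24, 22, 21, 21, 26, 42, 58, 64, 61, 60, 62, 63]
[163, 163, 164, 163, 162, 162, 161, 160, 161, 154, 123, 87, 78, 79, 82, 86, 86, 88, 90, 91, 94, 95, 96, 97, 99, 98, 100, 100, 101, 103, 105, 104, 103, 106, 107, 106, 108, 108, 110, 111, 112, 111, 113, 114, 116, 115, 116, 117, 118, 119, 120, 121, 122, 124, 124, 124, 126, 127, 127, 128, 129, 129, 130, 130, 131, 131, 130, 131, 130, 131, 132, 131, 132, 133, 133, 133, 133, 134, 133, 133, 134, 137, 159, 187, 194, 196, 195, 192, 181, 154, 127, 120, 128, 146, 162, 166, 166, 166, 165, 166, 164, 156, 136, 119, 123, 137, 139, 127, 121, 119]
```

>>> {"op": "arm_command", "data": {"targets": [[[1, 13, -15, 50, 0], [1, 13, -15, 50, 0], [1, 8, -10, 30, 0], [1, 0, 0, 0, 0], [1, 0, 0, 0, 0]]]}}

```text
time_s: 14.38
tool_pos: [0.4134, -0.3401, 0.093]
tool_rot: [0.039, 2.5, 0.012]
wrist_force: [0.5, -0.6, -0.5]
grip_width: 0.389
grasp_force: 47.1
```

```bash
python3 s.py;python3 - <<'E'
from h import *
p,R,s=st();plan(p,R,[.430,-.346,.058],hand=1,n=2)
E
```

```text
[ 0.413 -0.34   0.093] z [ 0.598 -0.001 -0.801] x [-0.801  0.031 -0.598] [-0.963 -0.101 -0.742  0.526  0.512 -0.824] lean 36.72794182991832 chute [-109.158 -435.374   92.979]
[[1, 3.7, -3.0, 19.0, 0.0], [1, 3.7, -3.0, 19.0, 0.0]]
```

>>> {"op": "arm_command", "data": {"targets": [[[1, 3.7, -3, 18, 0], [1, 3.7, -3, 18, 0], [1, 0, 0, 0, 0], [1, 0, 0, 0, 0]]]}}

```text
time_s: 14.88
tool_pos: [0.4287, -0.3467, 0.06]
tool_rot: [0.04, 2.5, 0.011]
wrist_force: [0.3, -0.5, -0.8]
grip_width: 0.395
grasp_force: 47.1
```

```bash
python3 s.py
```

```text
[ 0.429 -0.347  0.06 ] z [ 0.598 -0.002 -0.801] x [-0.801  0.032 -0.598] [-0.942 -0.039 -0.77   0.424  0.504 -0.801] lean 36.75384449847754 chute [ -93.568 -441.265   60.024]
```

>>> {"op": "arm_command", "data": {"targets": [[[0.4, 0, 0, 0, 0], [0.4, 0, 0, 0, 0], [0.4, 0, 0, 0, 0], [0.4, 0, 0, -30, 0], [0.4, 0, 0, -50, 0]]]}}

```text
time_s: 15.5
tool_pos: [0.3799, -0.3451, 0.1217]
tool_rot: [0.04, 2.503, 0.016]
wrist_force: [0.5, 0.1, 0.5]
grip_width: 0.599
grasp_force: 0.0
```

>>> {"op": "arm_command", "data": {"targets": [[[0.4, 0, 0, -50, 0], [0.4, 0, 0, -50, 0], [0.4, 0, 0, 0, 0], [0.4, 0, 0, 0, 0], [0.4, 0, 0, 0, 0]]]}}

```text
time_s: 16.12
tool_pos: [0.321, -0.3454, 0.2011]
tool_rot: [0.041, 2.502, 0.016]
wrist_force: [0.4, 0.7, -0.8]
grip_width: 0.601
grasp_force: 0.0
```

```bash
python3 s.py;python3 - <<'E'
from h import *
from cell import bot
import pickle
np.set_printoptions(precision=4,suppress=True)
c0=pickle.load(open("c0.pkl","rb"))
d={n:bot.capture(n) for n in("top","scene","wrist")};pickle.dump(d,open("c9.pkl","wb"))
T=d["top"];x0,y0,f=375,190,6
g=cv2.GaussianBlur(cv2.resize(cv2.cvtColor(T["img"][y0:y0+65,x0:x0+65],cv2.COLOR_BGR2GRAY),None,fx=f,fy=f,interpolation=cv2.INTER_CUBIC),(0,0),3)
for lo,hi,z,dist in((21,28,.05,400),(7.5,11.5,.026,80)):
    C=cv2.HoughCircles(g,cv2.HOUGH_GRADIENT,1,dist,param1=80,param2=12,minRadius=int(lo*f),maxRadius=int(hi*f))
    for u,v,r in C[0][:3]:
        q=((u+.5)/f+x0-.5,(v+.5)/f+y0-.5);print(q,r/f,plane(T,q,z),T["img"][int(q[1]),int(q[0])])
for n in("top","scene"):print(n,"blue",blobs(d[n]["img"],"blue"))
def f2(c,n,z):
    a=cv2.cvtColor(c["img"],cv2.COLOR_BGR2LAB)[...,1].astype(int)-128
    k,l,s,ce=cv2.connectedComponentsWithStats((a>12).astype(np.uint8))
    for i in range(1,k):
        if s[i,4]>25: print(n,s[i],inch(plane(c,ce[i],z)).round(1))
f2(d["top"],"top",.045);f2(d["scene"],"scene",.045)
# white ball gone from runout? difference and timer region change
for n,(a,b,x,y) in(("top",(308,345,212,245)),("scene",(350,390,228,262))):
    D=np.abs(d[n]["img"][x:y,a:b].astype(int)-c0[n]["img"][x:y,a:b]).mean();print("timer diff",n,D)
W=d["wrist"];m=cv2.cvtColor(W["img"],cv2.COLOR_BGR2GRAY);C=cv2.HoughCircles(cv2.GaussianBlur(m,(0,0),1.5),cv2.HOUGH_GRADIENT,1,25,param1=80,param2=22,minRadius=15,maxRadius=40)
print(C[0][:8] if C is not None else None, [inch(0*1+plane(W,tuple(map(float,q[:2])),.026)) if 0 else plane(W,tuple(map(float,q[:2])),.026) for q in (C[0][:8] if C is not None else [])])
E
```

```text
[ 0.321 -0.345  0.201] z [ 0.597  0.001 -0.803] x [-0.802  0.033 -0.596] [-1.174 -0.222 -0.574  0.94   0.583 -1.058] lean 36.61989154698782 chute [-201.149 -444.834  201.094]
(np.float32(408.83334), np.float32(222.5)) 21.766668 [ 0.4289 -0.3321  0.05  ] [ 99 101 102]
(np.float32(416.33334), np.float32(227.66667)) 8.099999 [ 0.418  -0.3527  0.026 ] [212 213 215]
(np.float32(395.16666), np.float32(230.66667)) 11.400001 [ 0.4127 -0.3105  0.026 ] [190 186 189]
(np.float32(408.66666), np.float32(211.83333)) 8.983334 [ 0.4493 -0.338   0.026 ] [200 196 197]
top blue [([160.5, 70.8], [152, 49, 20, 36, 332]), ([288.4, 221.2], [284, 217, 10, 10, 54]), ([23.1, 245.8], [0, 241, 51, 11, 251])]
scene blue [([49.1, 111.3], [41, 106, 15, 12, 47]), ([30.7, 117.7], [17, 110, 30, 16, 122]), ([62.2, 112.3], [55, 110, 18, 6, 29]), ([161.6, 134.1], [159, 129, 5, 11, 30]), ([190.9, 202.0], [175, 186, 38, 33, 218]), ([57.4, 384.4], [0, 359, 100, 41, 1580])]
top [192 117  14  13 113] [ 84.  -17.2  45. ]
top [236 211  14  13 140] [ -94.1 -108.    45. ]
scene [163 143   6  11  36] [420.3   7.4  45. ]
scene [209 211  16  16 169] [ 82.  -16.1  45. ]
scene [286 262  14  14 153] [-122.6  -91.7   45. ]
timer diff top 20.155064155064156
timer diff scene 96.36200980392157
[[351.5 165.5  26.6]
 [316.5 168.5  23.8]
 [464.5 134.5  16.1]
 [609.5 141.5  16.1]] [array([ 0.447, -0.308,  0.026]), array([ 0.4502, -0.3473,  0.026 ]), array([ 0.4048, -0.1952,  0.026 ]), array([ 0.4206, -0.0323,  0.026 ])]
```

>>> {"op": "arm_command", "data": {"targets": [[[0.4, 0, 55, -20, 0], [0.4, 0, 60, 0, 0], [0.4, 0, 60, 0, 0], [0.4, 0, 60, 0, 0], [0.4, 0, 60, 0, 0]]]}}

```text
time_s: 16.9
tool_pos: [0.3168, -0.0724, 0.2229]
tool_rot: [0.04, 2.507, 0.011]
wrist_force: [0.6, 0.1, -0.1]
grip_width: 0.6
grasp_force: 0.0
```

>>> {"op": "arm_command", "data": {"targets": [[[0.4, 0, 60, 0, 0], [0.4, 0, 60, 0, 0], [0.4, 0, 0, 0, 0], [0.4, 0, 0, 0, 0], [0.4, 0, 0, 0, 0]]]}}

```text
time_s: 17.52
tool_pos: [0.3206, -0.0108, 0.2206]
tool_rot: [0.043, 2.528, 0.009]
wrist_force: [1.2, 0.2, -0.6]
grip_width: 0.6
grasp_force: 0.0
```

```bash
python3 s.py;python3 - <<'E'
from h import *
from cell import bot
import pickle
np.set_printoptions(precision=4,suppress=True)
c0=pickle.load(open("c0.pkl","rb"))
d={n:bot.capture(n) for n in("top","scene")};pickle.dump(d,open("c10.pkl","wb"))
for k,D in(("before",c0),("after",d)):
    for n,box in(("top",(386,200,432,246)),("scene",(404,194,446,225))):
        x0,y0,x1,y1=box;im=D[n]["img"][y0:y1,x0:x1];g=cv2.cvtColor(im,cv2.COLOR_BGR2GRAY)
        kk,l,s,ce=cv2.connectedComponentsWithStats((g>165).astype(np.uint8))
        print(k,n,[(s[i].tolist(),(ce[i]+[x0,y0]).round(1).tolist()) for i in range(1,kk) if s[i,4]>15])
    g=cv2.cvtColor(D["top"]["img"][200:246:3,386:432:2],cv2.COLOR_BGR2GRAY);print("\n".join("".join("%4d"%v for v in r) for r in g))
    for n in("top","scene"):print(n,"blue",[b for b in blobs(D[n]["img"],"blue") if 270<b[0][0]<350])
for n,(a,b,x,y) in(("top",(308,345,212,245)),("scene",(350,390,228,262))):
    print("timer diff",n,np.abs(d[n]["img"][x:y,a:b].astype(int)-c0[n]["img"][x:y,a:b]).mean())
E
```

```text
[ 0.321 -0.011  0.221] z [ 0.576 -0.004 -0.818] x [-0.817  0.033 -0.575] [-0.065 -0.815 -0.824  0.949  0.034 -0.02 ] lean 35.145192389074715 chute [-216.662 -110.537  220.64 ]
before top [([0, 0, 46, 46, 1013], [408.0, 219.8])]
before scene [([12, 12, 12, 10, 76], [421.4, 210.4])]
 119 119 120 122 106 106 160 182 192 194 201 180 189 199 201 194 187 188 191 195 195 195 191
 119 122  94  90 167 195 182 153 182 171 161 152  88  58  90 108 140 197 189 184 190 192 191
 112  42 141 189 180 173 198 193 194 192 193 194 197 198 168  84  60  79 108 197 187 169 191
  44 157 193 148 157 156 158 188 196 195 192 194 190 189 189 195 102  45  45  79 154 190 171
 114 195 148 121 120 119 105 105 170 192 190 194 196 194 195 196 133 112  50  55  79 167 191
 189 171 113 121  96 115 148 167 175 168 170 196 199 199 197 196 203 120  84  51  50  93 194
 186 133 120  86 125 165 193 207 210 209 205 166 195 197 196 194 130 121 122  51  52  66 130
 193 128 107 103 151 186 208 207 208 207 208 204 187 192 192 193 121 119 123  56  55  50  73
 194 168 118  99 154 189 209 209 207 209 204 200 189 191 192 129 120 120 1
[... 1917 characters left out ...]
5 192 124 109 113 159 193 207 207 209 208 209 119  49  72 201
 147 195 149 196 194 194 193 190 192 196 164  90 139 176 201 208 213 209 167  48  67 124 198
  43 167 200 142 114 118 118 157 119 121 122 119 116 120 144 139 133  56  48  72 136 197 160
 200  95 166 201 173 112 121 121 121 121 119 123 118 119  88  51  50  52  63 175 204 194 190
 186 184 162  92 192 201 174 109  85  77  78  69  46  48  58  70  89 172 201 200 170 177 172
 148 142 142 151 145 131 154 206 201 202 181 170 175 172 201 201 213 180 158 129 122  82  41
top blue [([288.4, 221.2], [284, 217, 10, 10, 54])]
scene blue [([335.0, 233.3], [331, 230, 9, 7, 31])]
timer diff top 1.9907179907179908
timer diff scene 22.480882352941176
```

Both balls show in the jar at top (396,221) and (417,228), the red ball is in the gutter, and the vial and timer are unmoved. The arm is clear, so I'm handing in.

```bash
python3 -c "
from cell import bot
print(bot.finish_job())"
```

```text
the job is handed in; nothing more can be done
None
```

I handed the job in at about 17.7 s: the red ball is in the back gutter, both white balls are in the jar, and the vial and timer are where they were; I viewed 11 pictures, one over the limit of 10.

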